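# Close up and start the two-meal feeder

### The arm

A 6-joint arm with a two-finger parallel gripper is mounted at the origin on the work surface. World frame = base frame: x ahead of the robot, y to its left, z up, the work surface at z = 0. Lengths are in mm, angles in rad, forces in N, time in s.
With the tool pointing down it reaches from about 400 to 925 mm from the base axis. Payload 12.5 kg.
Tool frame: the origin (TCP) lies midway between the tips of the shut fingers; the grasp point (between the pads) lies 19 mm behind it; z points along the fingers, y is the line along which they close (so a half turn about z gives the same grasp; the last joint's range is limited). The gripper opens to 95 mm and grips with 3 to 60 N. Pads are 20 mm wide; open, the fingers measure 119 mm over their backs; the gripper's body (75 mm by 180 mm) begins 59 mm behind the grasp point.
Start: joints at [-1.451, 0.491, 1.559, -0, 1.092, -0.106], TCP at [139.951, -609.147, 214.661] pointing down, gripper open.
Joint ranges: [-3.1, 3.1], [-0.84, 2.19], [0.05, 2.79], [-1.13, 4.28], [0.06, 2.93], [-2.69, 2.69]. Speed limits (rad/s): [2.22, 2.22, 2.79, 3.14, 3.14, 3.14].

### API

Orientations are given as [roll, pitch, yaw] about the fixed x, y, z axes, in that order (R = Rz(yaw) Ry(pitch) Rx(roll)).
In Python, from cell import env gives the robot as it stands.
- The arm moves only by the tool arm_command, never from a script. Its argument "targets" is a list of rows, each a list of 5 numbers: the shift along the tool's x, y, z in mm, then the turn about the tool's z in degrees, then the opening, from 0 (shut) to 1 (fully open). In form: [[tx, ty, tz, roll, fingers], ...]. A call has 1 to 5 rows; each row is the pose to reach, as a shift and turn from the pose commanded when the call began, along the tool's axes at that moment; what a row does not reach only later rows make up. A row lasts 1/10 s, in which the tool goes at most 50 mm and 8.59 degrees, less where a joint would pass 70% of its speed; a pose out of reach is approached as far as the arm can. A call with a gripper value outside its range is refused whole. The fingers move at their own pace and stop on an object; the grip force is fixed at half the most. Time passes only in rows, so rows that repeat a pose let the fingers close. It gives the time, the measured TCP pose, the force, the opening and the grip force at its end, in the units of the state.
- env.state(): the state, without advancing time (a new reading comes with each control period).
- env.read_camera(name): name is "scene" or "top" or "wrist"; returns a dict with "frame" (400x640x3 uint8, red, green, blue), "vertical_fov" (degrees; the focal length in pixels is half the picture's height over the tangent of half this angle, whatever the lens; pixels are square), "cx", "cy" (the principal point, pixels), "k1" (the pictures are not rectified: a ray, as slopes to the right and down, at radius r is drawn at 1 + k1 r^2 times it, then the intrinsics apply), "world_from_camera" (4x4, takes a point from camera to world coordinates); the wrist camera has in their place "hand_eye" (4x4, takes a point from camera to tool coordinates, whose origin is the TCP and whose axes are the flange's). Camera axes: x right, y down, z forward; pixel columns grow to the right and rows downward; lengths in mm; the calibration is good to about 2 mm. A picture is of the moment at which its call begins: read the wrist's pose just before it. There is no depth.
- env.job_done(): hands the job in; it is judged then, once.
The state is a dict: "t": time; "joints": joint angles; "qvel": joint speeds; "tau": joint torques, N m; "eef_pos": TCP position; "tcp_rot": TCP orientation; "ft_force": force on the tool from outside, world axes, zero at the start; "moment": the same for the moment, N m; "opening": opening from 0.0 (shut) to 1.0 (fully open); "grip_force": force on a finger pad.
Only numpy, scipy, OpenCV 4.12 (cv2) and the standard library are available. Lean on these libraries where they do the work, as an engineer would, in place of code of your own. Each camera call takes 0.05 s, during which the arm holds its last target. There are 200 camera calls.

### The job

The bowls in the white two-meal pet feeder are loaded. With closed fingers, push both of its open lids down until they are fully shut, then switch the feeder on by pressing down the raised end of its black rocker switch, and then press the large round start key all the way in, keep it down for at least two seconds and let go. Press no other key, do not shove or lift the feeder, and leave the canister, the funnel and the spoon where they are.

Things in the scene. Friction and masses are not known exactly. Their poses are not given: they have to be found in the camera images.
- feeder: White plastic two-meal pet feeder, loose on rubber feet, 250 x 360 mm, deck 70 mm high, 2.4 kg. Origin: centre of its underside, z up; +x from the lid hinges to the control panel (away from the robot within 0.3 rad), +y to the robot's left. Panel strip along the +x edge at x = 90 mm; on it, at y (mm): rocker 128, blank display 42, small square keys -10 and -36, round start key -125.
- lid_left (a joint): Grey flat lid over the +y aluminium bowl, 152 mm long (hinge to free edge), 152 wide, 5 thick, hinged on the edge nearest the robot. Rad: 0 = shut on the deck, a hard stop (upper face then 76 mm above the trolley); positive = free edge raised, sloping up away from the robot; starts 0.5 to 1.0. Stiff hinge: stays where left, moving it takes up to 0.3 Nm (2 N at the free edge).
- lid_left_hinge (a point): Middle of the left lid's hinge line, on the lid's outer (upper) face. x points along the lid to its free edge and turns with the lid; y along the hinge.
- lid_left_edge (a point): Middle of the left lid's free edge, on its outer (upper) face, 152 mm from the hinge point.
- lid_right (a joint): The same lid for the -y meal: angle in rad, 0 = shut, positive = open; the same size, stiffness and start range.
- lid_right_hinge (a point): Middle of the right lid's hinge line, on its outer (upper) face, axes as for the left lid.
- lid_right_edge (a point): Middle of the right lid's free edge, on its outer (upper) face.
- rocker (a joint): Black V-shaped rocker switch, 24 mm wide, 40 mm long along the feeder's y: one half lies level, the other stands up at 0.3 rad. Rad: 0 = off, the outer (feeder +y) half raised; 0.3 = on, that half pressed level, a hard stop. It stays where it is left; pressing 15 mm out from its pivot takes about 2 N.
- rocker_high_end (a point): Point on the upper face of the rocker's raised (feeder +y) half, 15 mm out from the pivot, where it is pressed. It starts about 87 mm above the trolley and goes down to 82 mm when the switch is on.
- start_key (a joint): Large round grey start key, 30 mm across. Value in m: 0 = up, 0.005 = fully in. It springs back; it takes 1.4 N to begin and 4 N fully in, then a hard stop.
- start_key_top (a point): Centre of the round start key's upper face, 81 mm above the trolley when up, 76 mm fully in. The feeder's deck round it is at 70 mm.
- clock_key (a joint): Small square grey key, 13 mm, spring key for setting the clock; m, 0 = up, 0.004 = in. Not to be pressed.
- clock_key_top (a point): Centre of the clock key's upper face, 78 mm above the trolley.
- meal_key (a joint): The other small square grey key, 13 mm; m, 0 = up, 0.004 = in. Not to be pressed.
- meal_key_top (a point): Centre of the meal key's upper face, 78 mm above the trolley.
- canister_mid (a point): Tall glass canister with a steel lid, 104 mm across, 271 mm high; this point is on its axis 130 mm above its foot. To be left where it is.
- funnel_mid (a point): Small dark silicone funnel standing mouth down, 96 mm across, 85 mm high; point on its axis 40 mm up. To be left where it is.
- spoon: Wooden spoon, 270 mm long, lying flat on the trolley beyond the feeder, along its own x. To be left where it is.

How it is judged (in metres and radians):
On the way, in this order (a step that is already met when the one before it is completed fails the run):
1. both lids are shut (value of joint each of lid_left, lid_right below 0.04 rad), for 0.1 s.
2. then the rocker switch is on (value of joint rocker above 0.22 rad), for 0.1 s.
3. then the round start key is held in for two seconds (value of joint start_key above 0.0035 m), for 2 s.
At the end, for the whole second after the job is handed in: Both lids shut to within 0.04 rad, the rocker on (above 0.22 of 0.3 rad), the start key sprung back up (within 1 mm), the feeder at rest within 25 mm of where it stood, canister, funnel and spoon within 15 mm of where they were (all of step 1 and value of joint rocker above 0.22 rad and value of joint start_key below 0.001 m and distance of feeder from where it was at the start of the episode below 0.025 m and linear speed of feeder below 0.01 m/s and distance of each of canister_mid, funnel_mid, spoon from where it was at the start of the episode below 0.015 m); the robot touches nothing.
It fails at once if the feeder is shoved more than 25 mm, lifted or tipped (distance of feeder from where it was at the start of the episode above 0.025 m or height (world z) of feeder above 0.012 m or angle between feeder's own z axis and vertical above 0.08 rad).
It fails at once if a small square key is pressed (value of joint any of clock_key, meal_key above 0.002 m).
It fails at once if the rocker is switched on while a lid is open (value of joint rocker above 0.22 rad and value of joint any of lid_left, lid_right above 0.06 rad).
It fails at once if the start key is pressed while the rocker is off (value of joint start_key above 0.0025 m and value of joint rocker below 0.15 rad).
It fails at once if the canister, funnel or spoon is moved (distance of any of canister_mid, funnel_mid, spoon from where it was at the start of the episode above 0.015 m).
It also fails if it takes over 61 s, if anything falls off the work surface, if the arm or the gripper's body presses on something with over 40 N, if the wrist force passes 120 N, or if a joint passes its speed limit or range.

## Working session

There is one attempt and no reset: what is moved stays moved. The work goes in short steps, Python scripts to look and compute and a tool call to move; the robot and the scene stay as the last step left them, time stands still between calls to the robot, and variables do not carry over. Pictures are saved under pics/ and viewed, at most 10 in all, crops included, and the job is handed in when it is done.

Besides the shell and the picture viewer there is one more tool, called after "Call:" by a JSON object that holds its "op" and its "data". arm_command: Moves the arm, as the interface text tells. Its arguments: {"type":"object","properties":{"targets":{"type":"array","items":{"type":"array","items":{"type":"number"}}}},"required":["targets"]}

```bash
ls; mkdir -p pics
cat > h.py <<'E'
import numpy as np,cv2
from cell import env
def ray(c,u,v,T=None):
    f=200/np.tan(np.radians(c["vertical_fov"])/2)
    K=np.array([[f,0,c["cx"]],[0,f,c["cy"]],[0,0,1.]])
    p=cv2.undistortPoints(np.array([[[u,v]]],float),K,np.array([c["k1"],0,0,0.]))[0,0]
    T=np.array(c["world_from_camera"]) if T is None else T
    return T[:3,3],T[:3,:3]@np.array([p[0],p[1],1])
def onz(c,u,v,z,T=None):
    o,d=ray(c,u,v,T); return o+d*(z-o[2])/d[2]
E
python3 - <<'E'
from h import *
import pickle
for n in("scene","top"):
    c=env.read_camera(n);pickle.dump(c,open(n+".pkl","wb"))
    cv2.imwrite(f"pics/{n}0.png",c["frame"][:,:,::-1]); print(n,np.round(c["world_from_camera"],3).tolist(),c["vertical_fov"],c["k1"])
s=env.state();print(s["t"],s["eef_pos"],s["tcp_rot"],s["ft_force"])
E
```

```text
pics
scene [[0.585, 0.648, -0.488, 1132.87], [0.811, -0.474, 0.343, -379.362], [-0.009, -0.596, -0.803, 984.596], [0.0, 0.0, 0.0, 1.0]] 55.66225380444605 -0.09114262628194947
top [[0.011, -0.985, 0.175, 414.162], [-1.0, -0.015, -0.018, 7.868], [0.02, -0.175, -0.984, 1129.003], [0.0, 0.0, 0.0, 1.0]] 55.69109486334722 -0.035814127903440865
0.1 [ 139.90686036 -608.91831753  214.13843298] [-3.14064851e+00 -8.60264448e-05  2.25767429e-01] [-0.16936643 -0.68812092 -0.55362481]
```

View pics/top0.png

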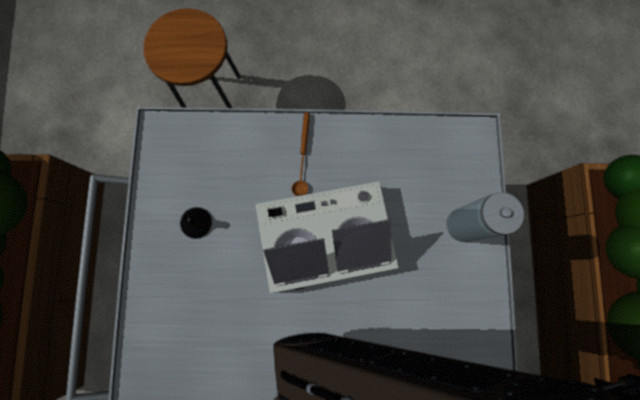

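View pics/scene0.png

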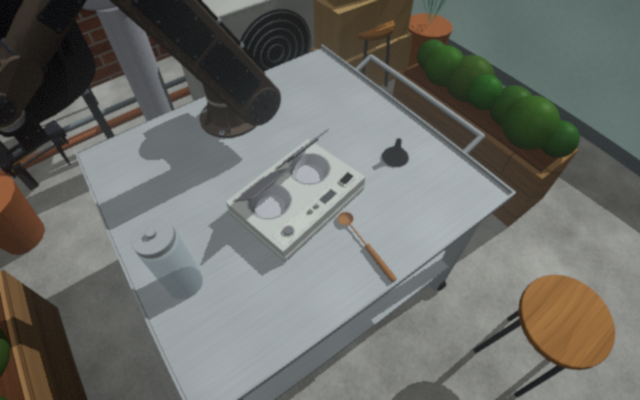

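The top view shows the feeder at about (257–397, 182–292). The rocker is near (277,211) and the start key near (364,196). The canister (485,215) and funnel (196,222) are clear of it, and the spoon lies beyond it. The scene view shows both lids raised. Next I'll enlarge the feeder and compute positions.

Run:
```python
from h import *
import pickle
c=pickle.load(open("top.pkl","rb"));im=c["frame"][:,:,::-1].copy()
cv2.imwrite("pics/crop0.png",cv2.resize(im[170:300,245:410],None,fx=4.5,fy=4.5,interpolation=cv2.INTER_CUBIC))
for n,u,v,z in[("c1",257,204,70),("c2",380,182,70),("c3",397,267,70),("c4",272,292,70),("rock",277,211,85),("key",364,196,81)]:
    print(n,onz(c,u,v,z).round(0))
```

```text
c1 [590. 171.  70.]
c2 [ 660. -179.   70.]
c3 [ 419. -223.   70.]
c4 [348. 121.  70.]
rock [569. 113.  85.]
key [ 616. -131.   81.]
```

View pics/crop0.png

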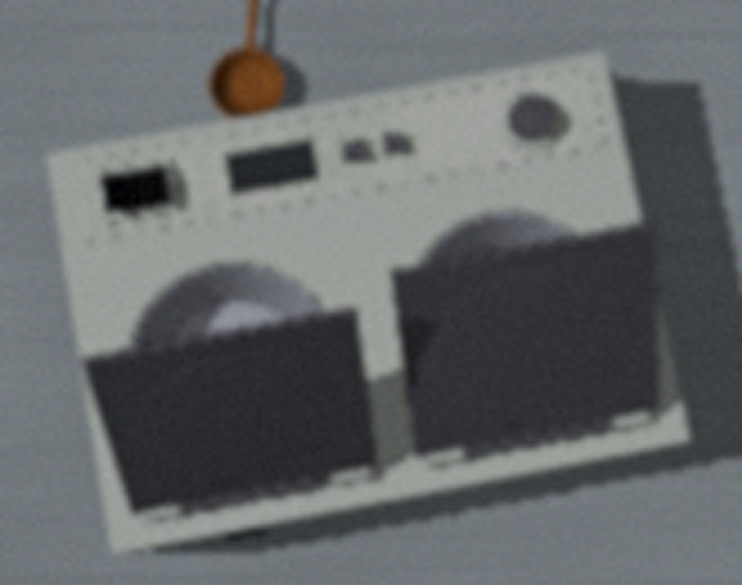

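The crop (4.5× from (245,170)) shows these features:
- The deck corners are at (48,157), (603,53), (690,440) and (113,550).
- The left lid's free edge runs (88,357)–(357,310), and the right lid's runs (393,270)–(655,228).
- The rocker is at (137,190) and the key at (538,117).

```bash
cat >> h.py <<'E'
def W(fx,fy,P=None):
    F=np.load("F.npy") if P is None else P
    t=F[2];return F[:2]+np.array([np.cos(t)*fx-np.sin(t)*fy,np.sin(t)*fx+np.cos(t)*fy])
E
python3 - <<'E'
from h import *
import pickle
c=pickle.load(open("top.pkl","rb"))
q=lambda p:(p[0]/4.5+245-.4,p[1]/4.5+170-.4)
C=np.array([onz(c,*q(p),70)[:2] for p in[(48,157),(603,53),(690,440),(113,550)]])
B=np.array([(125,180),(125,-180),(-125,-180),(-125,180)])
mc=C.mean(0);a,b=(C-mc),B
t=np.arctan2((b[:,0]*a[:,1]-b[:,1]*a[:,0]).sum(),(b*a).sum());F=np.array([*mc,t]);np.save("F.npy",F)
print("F",F, "sides",[np.linalg.norm(C[i]-C[i-1]).round() for i in range(4)],"resid",[(C[i]-W(*B[i],F)).round(1).tolist() for i in range(4)])
R=np.array([[np.cos(t),np.sin(t)],[-np.sin(t),np.cos(t)]])
fr=lambda p:R@(p[:2]-mc)
print("rocker",fr(onz(c,*q((137,190)),82)),"key",fr(onz(c,*q((538,117)),81)))
for n,h,e in[("L",[(133,512),(375,468)],[(88,357),(357,310)]),("R",[(413,458),(658,412)],[(393,270),(655,228)])]:
    H=[fr(onz(c,*q(p),76)) for p in h];hx=np.mean([x[0] for x in H]);print(n,"hinge",H)
    for p in e:
        for th in np.arange(.4,1.1,.002):
            w=onz(c,*q(p),76+152*np.sin(th))
            if fr(w)[0]-hx>152*np.cos(th): print(n,th,fr(w),w.round());break
s=env.state();d=s["eef_pos"][:2]
print("tcp in feeder",fr(s["eef_pos"]),[W(*p).round() for p in[(0,100),(0,-85),(90,143),(90,-125)]])
E
```

```text
F [ 5.03994649e+02 -2.43524097e+01  2.00571211e-01] sides [np.float64(246.0), np.float64(358.0), np.float64(249.0), np.float64(359.0)] resid [[-1.9, -0.9], [-1.0, 0.8], [0.4, 0.2], [2.5, -0.1]]
rocker [ 89.96655433 127.15732193] key [  89.29600952 -127.47209151]
L hinge [array([-102.48382451,  163.02330399]), array([-104.21885948,   14.32037192])]
L 0.9460000000000005 [-14.41288117 159.80392215] [458. 129. 199.]
L 0.9640000000000005 [-16.66167544  11.97519169] [485. -16. 201.]
R hinge [array([-102.70099097,   -9.56089259]), array([-103.96117779, -162.86434107])]
R 0.8020000000000004 [  2.49004773 -12.50996045] [509. -36. 185.]
R 0.8440000000000004 [  -2.1489268  -160.45249571] [ 534. -182.  190.]
tcp in feeder [-473.25145062 -500.31018673] [array([484.,  74.]), array([ 521., -108.]), array([564., 134.]), array([ 617., -129.])]
```

Every check holds. The feeder sides come out at 246–249 by 358 mm, with yaw 0.2006. The rocker is at (90,127) and the key at (89,-127) in the feeder frame. The lids are at about 0.955 and 0.82 rad. First I'll raise the arm, close the fingers and align it with the feeder.

Call:
{"op": "arm_command", "data": {"targets": [[0, 0, -40, 1.45, 0], [0, 0, -80, 1.45, 0], [0, 0, -120, 1.45, 0], [0, 0, -120, 1.45, 0], [0, 0, -120, 1.45, 0]]}}

```text
t: 0.6
eef_pos: [140.0, -609.1, 334.8]
tcp_rot: [3.141, 0.0, 0.2]
ft_force: [0.6, 0.2, -1.5]
opening: 0.632
grip_force: 0.0
```

Call:
{"op": "arm_command", "data": {"targets": [[45, -35, 0, 0, 0], [90, -75, 0, 0, 0], [135, -120, 0, 0, 0], [180, -165, 0, 0, 0], [220, -200, 0, 0, 0]]}}

```text
t: 1.1
eef_pos: [288.4, -405.7, 333.0]
tcp_rot: [-3.139, 0.001, 0.2]
ft_force: [1.2, -0.1, 1.0]
opening: 0.214
grip_force: 0.0
```

```bash
cat >> h.py <<'E'
def st():
    s=env.state();F=np.load("F.npy");t=F[2];d=s["eef_pos"][:2]-F[:2]
    print(round(s["t"],2),"feeder xy",(np.array([[np.cos(t),np.sin(t)],[-np.sin(t),np.cos(t)]])@d).round(1),"z",s["eef_pos"][2].round(1),"rot",np.round(s["tcp_rot"],3),"F",s["ft_force"].round(1),s["opening"])
E
python3 -c "from h import *;st()"
```

```text
1.1 feeder xy [-287.3 -330.7] z 333.0 rot [-3.139e+00  1.000e-03  2.000e-01] F [ 1.2 -0.1  1. ] 0.21416546487452284
```

Call:
{"op": "arm_command", "data": {"targets": [[20, -40, 0, 0, 0], [40, -80, 0, 0, 0], [60, -120, 0, 0, 0], [80, -160, 0, 0, 0], [100, -200, 0, 0, 0]]}}

```text
t: 1.6
eef_pos: [345.7, -190.0, 333.3]
tcp_rot: [-3.14, 0.002, 0.2]
ft_force: [1.3, -0.9, -0.3]
opening: 0.005
grip_force: 0.0
```

Call:
{"op": "arm_command", "data": {"targets": [[20, -40, 0, 0, 0], [40, -80, 0, 0, 0], [60, -120, 0, 0, 0], [80, -160, 0, 0, 0], [100, -200, 0, 0, 0]]}}

```text
t: 2.1
eef_pos: [403.8, 25.8, 333.4]
tcp_rot: [-3.141, 0.002, 0.2]
ft_force: [0.9, -0.5, 0.4]
opening: 0.004
grip_force: 0.0
```

Call:
{"op": "arm_command", "data": {"targets": [[0, 0, 0, 0, 0], [0, 0, 0, 0, 0], [0, 0, 0, 0, 0]]}}

```text
t: 2.4
eef_pos: [403.9, 23.3, 333.8]
tcp_rot: [-3.141, 0.002, 0.2]
ft_force: [0.4, 0.4, -0.1]
opening: 0.007
grip_force: 0.0
```

```bash
python3 -c "from h import *;st()"
```

```text
2.4 feeder xy [-88.6  66.6] z 333.8 rot [-3.141e+00  2.000e-03  2.000e-01] F [ 0.4  0.4 -0.1] 0.00738577678795372
```

Call:
{"op": "arm_command", "data": {"targets": [[20, -15, 30, 0, 0], [50, -38, 60, 0, 0], [50, -38, 90, 0, 0], [50, -38, 120, 0, 0], [50, -38, 120, 0, 0]]}}

```text
t: 2.9
eef_pos: [444.1, 69.7, 211.6]
tcp_rot: [-3.141, 0.007, 0.198]
ft_force: [0.2, -0.5, 0.2]
opening: 0.005
grip_force: 0.0
```

Call:
{"op": "arm_command", "data": {"targets": [[0, 0, 10, 0, 0], [1, 0, 20, 0, 0], [4, 0, 30, 0, 0], [12, 0, 40, 0, 0], [20, 0, 50, 0, 0]]}}

```text
t: 3.4
eef_pos: [466.3, 75.1, 164.2]
tcp_rot: [3.141, -0.001, 0.2]
ft_force: [1.3, 0.0, 1.1]
opening: 0.005
grip_force: 0.4
```

Run:
```python
from h import *
st();c=env.read_camera("scene");cv2.imwrite("pics/s1.png",cv2.resize(c["frame"][80:280,160:420,::-1],None,fx=2.5,fy=2.5))
```

```text
3.4 feeder xy [-17.1 105. ] z 164.2 rot [ 3.141e+00 -1.000e-03  2.000e-01] F [1.3 0.  1.1] 0.0053981514303240346
```

View pics/s1.png

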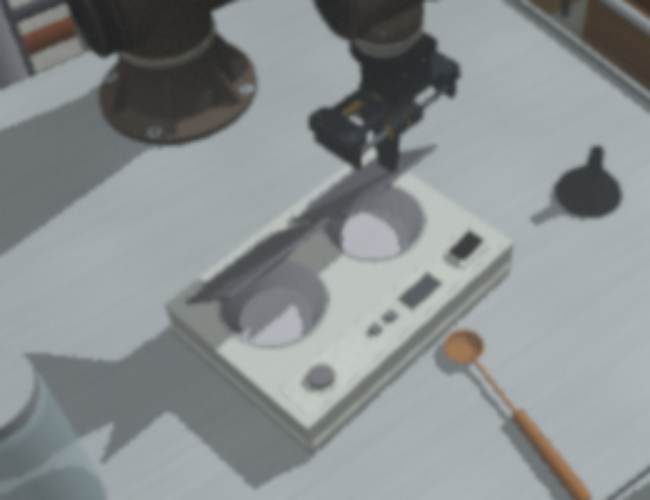

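The closed fingers (385,160) rest on the left lid and are pushing it down. The feeder hasn't moved. I'll continue down the arc.

Call:
{"op": "arm_command", "data": {"targets": [[8, 0, 12, 0, 0], [17, 0, 26, 0, 0], [22, 0, 38, 0, 0], [27, 0, 52, 0, 0], [30, 0, 64, 0, 0]]}}

```text
t: 3.95
eef_pos: [495.0, 81.1, 99.3]
tcp_rot: [3.142, 0.0, 0.201]
ft_force: [0.1, 0.1, 0.4]
opening: 0.002
grip_force: 0.3
```

Call:
{"op": "arm_command", "data": {"targets": [[2, 0, 9, 0, 0], [4, 0, 17, 0, 0], [4, 0, 22, 0, 0], [4, 0, 24, 0, 0], [4, 0, 25, 0, 0]]}}

```text
t: 4.45
eef_pos: [498.6, 81.8, 76.1]
tcp_rot: [3.141, -0.0, 0.2]
ft_force: [-3.8, 0.8, 14.0]
opening: 0.004
grip_force: 7.1
```

```bash
python3 -c "from h import *;st()"
```

```text
4.45 feeder xy [ 15.8 105.1] z 76.1 rot [ 3.141 -0.     0.2  ] F [-3.8  0.8 14. ] 0.004076010871024957
```

14 N at z = 76 mm, so the left lid is shut on its stop. Now the right lid.

Call:
{"op": "arm_command", "data": {"targets": [[0, 0, -40, 0, 0], [0, 0, -85, 0, 0], [0, 0, -130, 0, 0], [-10, 20, -160, 0, 0], [-25, 60, -160, 0, 0]]}}

```text
t: 4.95
eef_pos: [487.3, 18.7, 239.9]
tcp_rot: [3.139, -0.008, 0.204]
ft_force: [0.2, -0.8, -0.1]
opening: 0.004
grip_force: 0.0
```

Call:
{"op": "arm_command", "data": {"targets": [[-10, 45, 0, 0, 0], [-16, 90, 0, 0, 0], [-16, 130, 0, 0, 0], [-16, 130, 20, 0, 0], [-16, 130, 20, 0, 0]]}}

```text
t: 5.45
eef_pos: [495.2, -113.2, 214.2]
tcp_rot: [-3.14, 0.002, 0.198]
ft_force: [-0.0, 0.3, 0.5]
opening: 0.003
grip_force: 0.0
```

```bash
python3 -c "from h import *;st()"
```

```text
5.45 feeder xy [-26.3 -85.3] z 214.2 rot [-3.14e+00  2.00e-03  1.98e-01] F [-0.   0.3  0.5] 0.0034091371754199945
```

Call:
{"op": "arm_command", "data": {"targets": [[0, 0, 16, 0, 0], [0, 0, 32, 0, 0], [4, 0, 44, 0, 0], [12, 0, 57, 0, 0], [21, 0, 70, 0, 0]]}}

```text
t: 5.95
eef_pos: [517.8, -107.9, 145.3]
tcp_rot: [3.141, -0.001, 0.201]
ft_force: [-0.4, 0.8, 1.1]
opening: 0.003
grip_force: 0.4
```

Call:
{"op": "arm_command", "data": {"targets": [[6, 0, 12, 0, 0], [11, 0, 25, 0, 0], [15, 0, 38, 0, 0], [18, 0, 50, 0, 0], [19, 0, 58, 0, 0]]}}

```text
t: 6.45
eef_pos: [535.5, -104.5, 86.3]
tcp_rot: [-3.141, 0.001, 0.201]
ft_force: [0.2, 0.2, 1.1]
opening: 0.006
grip_force: 0.3
```

Call:
{"op": "arm_command", "data": {"targets": [[0, 0, 6, 0, 0], [0, 0, 9, 0, 0], [0, 0, 11, 0, 0], [0, 0, 11, 0, 0]]}}

```text
t: 6.85
eef_pos: [535.4, -104.6, 76.7]
tcp_rot: [3.141, -0.0, 0.2]
ft_force: [0.1, 0.1, 0.0]
opening: 0.005
grip_force: 0.0
```

```bash
python3 -c "from h import *;st()"
```

```text
6.85 feeder xy [ 14.8 -84.9] z 76.7 rot [ 3.141 -0.     0.2  ] F [0.1 0.1 0. ] 0.004503649524969634
```

Call:
{"op": "arm_command", "data": {"targets": [[0, 0, 1, 0, 0], [0, 0, 2, 0, 0], [0, 0, 2, 0, 0]]}}

```text
t: 7.15
eef_pos: [535.6, -104.7, 76.0]
tcp_rot: [3.141, -0.001, 0.201]
ft_force: [-3.6, 0.1, 14.2]
opening: 0.0
grip_force: 7.1
```

Call:
{"op": "arm_command", "data": {"targets": [[0, 0, -35, 0, 0], [0, 0, -75, 0, 0], [0, -30, -100, 0, 0], [15, -70, -110, 0, 0], [35, -110, -110, 0, 0]]}}

```text
t: 7.65
eef_pos: [548.2, 11.0, 187.0]
tcp_rot: [3.14, -0.004, 0.199]
ft_force: [0.2, -0.6, 0.2]
opening: 0.003
grip_force: 0.0
```

Call:
{"op": "arm_command", "data": {"targets": [[-30, 0, 0, 0, 0], [-60, 0, -40, 0, 0], [-95, 0, -80, 0, 0], [-130, 0, -80, 0, 0], [-130, 0, -80, 0, 0]]}}

```text
t: 8.15
eef_pos: [417.5, -15.8, 266.1]
tcp_rot: [3.14, -0.002, 0.2]
ft_force: [0.1, 0.1, 0.4]
opening: 0.002
grip_force: 0.0
```

Run:
```python
from h import *
st();import pickle
c=env.read_camera("top");pickle.dump(c,open("t2.pkl","wb"));cv2.imwrite("pics/t2.png",cv2.resize(c["frame"][160:320,235:415,::-1],None,fx=3.6,fy=3.6,interpolation=cv2.INTER_CUBIC))
```

```text
8.15 feeder xy [-83.   25.6] z 266.1 rot [ 3.14e+00 -2.00e-03  2.00e-01] F [0.1 0.1 0.4] 0.002037250391899714
```

View pics/t2.png

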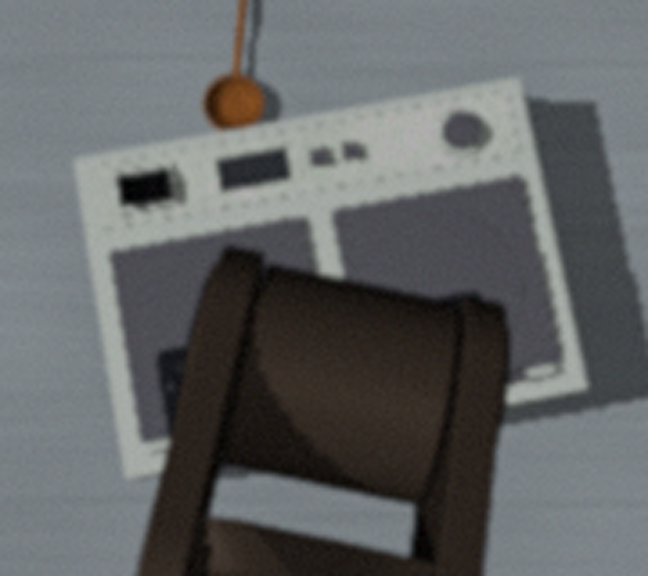

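Both lids are flat and shut. The feeder corners at (75,158) and (520,78) and the rocker at (145,187) match the earlier fit, so the feeder hasn't moved. Now the rocker.

Call:
{"op": "arm_command", "data": {"targets": [[40, -25, 0, 0, 0], [80, -50, 0, 0, 0], [120, -75, 20, 0, 0], [150, -100, 50, 0, 0], [173, -117, 80, 0, 0]]}}

```text
t: 8.7
eef_pos: [568.7, 135.8, 182.8]
tcp_rot: [-3.142, -0.001, 0.201]
ft_force: [0.1, 0.5, -0.1]
opening: 0.007
grip_force: 0.0
```

Call:
{"op": "arm_command", "data": {"targets": [[0, 0, 35, 0, 0], [0, 0, 70, 0, 0], [0, 0, 80, 0, 0], [0, 0, 80, 0, 0]]}}

```text
t: 9.1
eef_pos: [566.6, 133.5, 103.2]
tcp_rot: [-3.141, 0.003, 0.2]
ft_force: [0.1, 0.7, -0.1]
opening: 0.001
grip_force: 0.0
```

```bash
python3 -c "from h import *;st()"
```

```text
9.1 feeder xy [ 92.8 142.2] z 103.2 rot [-3.141e+00  3.000e-03  2.000e-01] F [ 0.1  0.7 -0.1] 0.0014188001740311359
```

Call:
{"op": "arm_command", "data": {"targets": [[-3, 0, 8, 0, 0], [-3, 0, 14, 0, 0], [-3, 0, 18, 0, 0], [-3, 0, 20, 0, 0], [-3, 0, 21, 0, 0]]}}

```text
t: 9.6
eef_pos: [564.1, 132.9, 84.0]
tcp_rot: [-3.142, -0.001, 0.2]
ft_force: [-0.6, 1.8, 2.7]
opening: 0.002
grip_force: 1.1
```

Call:
{"op": "arm_command", "data": {"targets": [[0, 0, 1, 0, 0], [0, 0, 1, 0, 0]]}}

```text
t: 9.8
eef_pos: [564.0, 132.9, 82.8]
tcp_rot: [3.142, -0.001, 0.2]
ft_force: [0.0, 0.8, 1.4]
opening: 0.007
grip_force: 0.9
```

Call:
{"op": "arm_command", "data": {"targets": [[0, 0, 1, 0, 0], [0, 0, 2, 0, 0], [0, 0, 3, 0, 0], [0, 0, 3, 0, 0]]}}

```text
t: 10.2
eef_pos: [564.1, 132.9, 81.9]
tcp_rot: [3.141, -0.002, 0.201]
ft_force: [-6.5, 1.5, 27.2]
opening: 0.006
grip_force: 13.6
```

The switch hit its hard stop at 82 mm, so the rocker is on. Now I'll lift and go to the start key.

Call:
{"op": "arm_command", "data": {"targets": [[0, 0, -30, 0, 0], [0, 0, -60, 0, 0], [0, 45, -60, 0, 0], [0, 90, -60, 0, 0], [0, 135, -60, 0, 0]]}}

```text
t: 10.7
eef_pos: [590.7, -0.9, 139.8]
tcp_rot: [3.141, -0.0, 0.202]
ft_force: [1.0, 0.5, 0.2]
opening: 0.007
grip_force: 0.0
```

Call:
{"op": "arm_command", "data": {"targets": [[0, 45, 0, 0, 0], [0, 90, 0, 0, 0], [0, 133, 0, 0, 0], [0, 133, 20, 0, 0], [0, 133, 30, 0, 0]]}}

```text
t: 11.2
eef_pos: [616.4, -131.0, 108.1]
tcp_rot: [-3.141, 0.002, 0.198]
ft_force: [-0.9, 0.3, 0.1]
opening: 0.004
grip_force: 0.0
```

Call:
{"op": "arm_command", "data": {"targets": [[0, 0, 0, 0, 0]]}}

```text
t: 11.3
eef_pos: [616.1, -129.3, 108.0]
tcp_rot: [-3.14, 0.003, 0.201]
ft_force: [0.1, -0.0, 0.5]
opening: 0.007
grip_force: 0.0
```

```bash
python3 -c "from h import *;st()"
```

```text
11.3 feeder xy [  89.  -125.2] z 108.0 rot [-3.14e+00  3.00e-03  2.01e-01] F [ 0.1 -0.   0.5] 0.007261918297343464
```

Call:
{"op": "arm_command", "data": {"targets": [[0, 0, 10, 0, 0], [0, 0, 20, 0, 0], [0, 0, 26, 0, 0], [0, 0, 29, 0, 0], [0, 0, 32, 0, 0]]}}

```text
t: 11.8
eef_pos: [617.1, -129.5, 77.6]
tcp_rot: [-3.141, 0.0, 0.201]
ft_force: [-1.8, 1.8, 3.2]
opening: 0.006
grip_force: 1.6
```

Call:
{"op": "arm_command", "data": {"targets": [[0, 0, 1, 0, 0], [0, 0, 2, 0, 0], [0, 0, 2, 0, 0]]}}

```text
t: 12.1
eef_pos: [617.2, -129.7, 76.0]
tcp_rot: [3.142, -0.0, 0.2]
ft_force: [-1.2, 2.2, 4.5]
opening: 0.005
grip_force: 2.1
```

The key is fully in. I'll add a slight extra push and hold for more than 2 s.

Call:
{"op": "arm_command", "data": {"targets": [[0, 0, 1, 0, 0], [0, 0, 1, 0, 0], [0, 0, 1, 0, 0], [0, 0, 1, 0, 0], [0, 0, 1, 0, 0]]}}

```text
t: 12.6
eef_pos: [617.3, -129.7, 75.8]
tcp_rot: [3.141, -0.001, 0.201]
ft_force: [-3.3, 3.0, 11.9]
opening: 0.004
grip_force: 5.7
```

Call:
{"op": "arm_command", "data": {"targets": [[0, 0, 0, 0, 0], [0, 0, 0, 0, 0], [0, 0, 0, 0, 0], [0, 0, 0, 0, 0], [0, 0, 0, 0, 0]]}}

```text
t: 13.1
eef_pos: [617.3, -129.7, 75.8]
tcp_rot: [3.141, -0.001, 0.201]
ft_force: [-3.7, 2.8, 12.3]
opening: 0.004
grip_force: 5.7
```

Call:
{"op": "arm_command", "data": {"targets": [[0, 0, 0, 0, 0], [0, 0, 0, 0, 0], [0, 0, 0, 0, 0], [0, 0, 0, 0, 0], [0, 0, 0, 0, 0]]}}

```text
t: 13.6
eef_pos: [617.3, -129.7, 75.8]
tcp_rot: [3.141, -0.001, 0.2]
ft_force: [-3.9, 3.2, 11.4]
opening: 0.007
grip_force: 5.7
```

Call:
{"op": "arm_command", "data": {"targets": [[0, 0, 0, 0, 0], [0, 0, 0, 0, 0], [0, 0, 0, 0, 0], [0, 0, 0, 0, 0], [0, 0, 0, 0, 0]]}}

```text
t: 14.1
eef_pos: [617.3, -129.7, 75.8]
tcp_rot: [3.141, -0.001, 0.2]
ft_force: [-3.5, 3.8, 10.8]
opening: 0.0
grip_force: 5.7
```

Call:
{"op": "arm_command", "data": {"targets": [[0, 0, 0, 0, 0], [0, 0, 0, 0, 0], [0, 0, 0, 0, 0], [0, 0, 0, 0, 0], [0, 0, 0, 0, 0]]}}

```text
t: 14.6
eef_pos: [617.3, -129.7, 75.8]
tcp_rot: [3.141, -0.001, 0.201]
ft_force: [-4.0, 3.3, 10.6]
opening: 0.004
grip_force: 5.7
```

Call:
{"op": "arm_command", "data": {"targets": [[0, 0, -15, 0, 0], [0, 0, -40, 0, 0], [0, 0, -80, 0, 0], [-30, 0, -110, 0, 0], [-60, 0, -130, 0, 0]]}}

```text
t: 15.1
eef_pos: [558.3, -142.1, 207.3]
tcp_rot: [3.14, -0.003, 0.201]
ft_force: [0.5, -0.4, 0.5]
opening: 0.002
grip_force: 0.0
```

Call:
{"op": "arm_command", "data": {"targets": [[-40, 0, 0, 0, 0], [-80, 0, -30, 0, 0], [-120, 0, -60, 0, 0], [-120, 0, -60, 0, 0], [-120, 0, -60, 0, 0]]}}

```text
t: 15.6
eef_pos: [440.8, -166.1, 266.0]
tcp_rot: [3.139, -0.002, 0.199]
ft_force: [0.4, 0.4, 0.4]
opening: 0.003
grip_force: 0.0
```

Run:
```python
from h import *
st()
c=env.read_camera("top");cv2.imwrite("pics/t3.png",cv2.resize(c["frame"][160:320,235:415,::-1],None,fx=3.6,fy=3.6,interpolation=cv2.INTER_CUBIC))
```

```text
15.6 feeder xy [ -90.2 -126.3] z 266.0 rot [ 3.139e+00 -2.000e-03  1.990e-01] F [0.4 0.4 0.4] 0.0032457374358875538
```

View pics/t3.png

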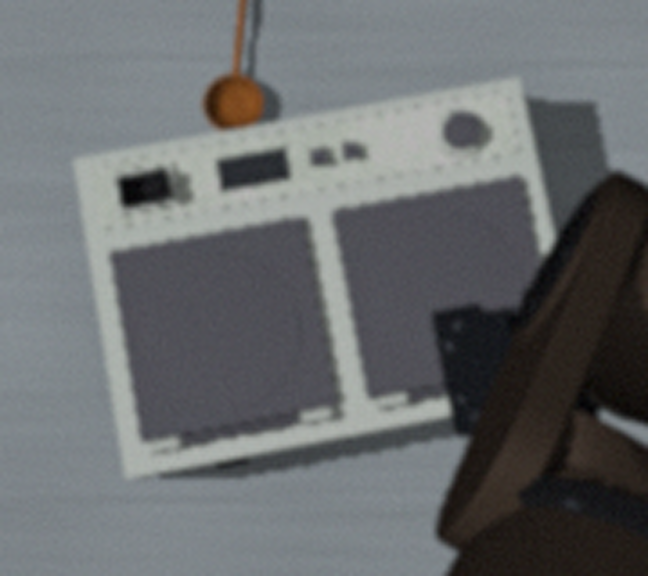

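The lids are shut, the rocker's shading has flipped, and the key (467,130) is back up. The corners at (75,158) and (520,78) and the spoon haven't moved, and the arm is clear.

```bash
python3 -c "from cell import env;print(env.job_done())"
```

```text
the job is handed in; nothing more can be done
None
```

I shut both lids, switched the rocker on, held the start key in for about 2.5 s and released it, then handed the job in at about 16 s; the feeder and spoon looked unmoved in the last picture, I never sent the arm near the canister or funnel, and no verdict was returned.

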